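Gauge two ring blanks and stretch the tight one three clicks

ROBOT

A 6-joint arm with a two-finger parallel gripper is mounted at the origin on a cart in front of the work surface, level with it; the furniture and walls round the work are solid. World frame = base frame: x ahead of the robot, y to its left, z up, the work surface at z = 0. Lengths are in m, angles in degrees, forces in N, time in s.
With the tool pointing down it reaches from about 0.35 to 0.875 m from the base axis. Payload 4.2 kg.
Tool frame: the origin (TCP) lies on the front face of the gripper's body, between the roots of the fingers; the fingertips stand 70 mm ahead of it and the grasp point (between the pads) lies 51 mm ahead of it; z points along the fingers, y is the line along which they close (so a half turn about z gives the same grasp; the last joint's range is limited). The gripper opens to 87 mm and grips with 3 to 60 N. Pads are 19 mm wide; open, the fingers measure 117 mm over their backs; the gripper's body (75 mm by 190 mm) begins 51 mm behind the grasp point.
Start: joints at [79.103, 22.042, 0.453, 0, -68.411, -14.817], TCP at [0.271, 0.563, 0.292] pointing down, gripper open.
Joint ranges: [-179.83, 179.83], [-69.29, 118.12], [-61.27, 80.66], [-181.25, 117.63], [-171.15, -9.14], [-177.46, 177.46]. Speed limits (degrees/s): [159.86, 159.86, 180, 180, 180, 180].

INTERFACE

Orientations are given as a 3x3 rotation matrix whose columns are the frame's x, y, z axes.
In Python, from station import r gives the robot as it stands.
- The arm moves only by the shell command python3 -m pendant 'ROWS' [OPENING]. ROWS is JSON, a list of rows, each a list of 2 entries, a list of its own where there are three numbers: the shift along the tool's x, y, z in mm, then the turn, a rotation vector about the tool's x, y, z in rad. A call has 1 to 10 rows; each row is the pose to reach, as a shift and turn from the pose commanded when the call began, along the tool's axes at that moment; what a row does not reach only later rows make up. A row lasts 1/10 s, in which the tool goes at most 50 mm and 8.59 degrees, less where a joint would pass 70% of its speed; a pose out of reach is approached as far as the arm can. A call with a gripper value outside its range is refused whole. OPENING is the opening, from 0 (shut) to 1 (fully open), set as the call begins (- or left out, the last holds). The fingers move at their own pace and stop on an object; the grip force is fixed at half the most. Time passes only in rows, so rows that repeat a pose let the fingers close. It gives the time, the measured TCP pose, the force, the opening and the grip force at its end, in the units of the state.
- r.sense(): the state, without advancing time (a new reading comes with each control period).
- r.capture(name): name is "scene" or "top"; returns a dict with "frame" (400x640x3 uint8, red, green, blue), "vertical_fov" (degrees; the focal length in pixels is half the picture's height over the tangent of half this angle, whatever the lens; pixels are square), "cx", "cy" (the principal point, pixels), "distortion" ([k1, k2, p1, p2, k3] as OpenCV has them; the pictures are not rectified), "rvec" (rotation vector, rad) and "tvec" (3), from world to camera coordinates, as OpenCV has them. Camera axes: x right, y down, z forward; pixel columns grow to the right and rows downward; lengths in m; the calibration is good to about 2 mm. A picture is of the moment at which its call begins. There is no depth.
- r.finish_job(): hands the job in; it is judged then, once.
The state is a dict: "time_s": time; "joints": joint angles; "joint_velocities": joint speeds; "effort": joint torques, N m; "tcp_pos": TCP position; "ee_rot": TCP orientation; "wrist_force": force on the tool from outside, world axes, zero at the start; "moment": the same for the moment, N m; "gripper_width": opening from 0.0 (shut) to 1.0 (fully open); "gripper_force": force on a finger pad.
Only numpy, scipy, OpenCV 4.12 (cv2) and the standard library are available. Lean on these libraries where they do the work, as an engineer would, in place of code of your own. Each camera call takes 0.05 s, during which the arm holds its last target. There are 200 camera calls.

TASK

One of the two brass ring blanks is too tight for the gauge pin: leave the one that slides all the way down sitting on the pin, and put the tight one over the jaws of the ring stretcher, right down on its shoulder. Then pull the stretcher's lever down three clicks and not a fourth, so that the jaws grip the ring, and finish holding the lever there, because it springs back if let go. Leave the glaze jar, the tin and the clay figure where they stand.

Things in the scene. Friction and masses are not known exactly. Their poses are not given: they have to be found in the camera images.
- ring_a_center (a point): One of two brass ring blanks that look alike, lying flat: 24 mm outside, 14 mm tall, a shallow channel round the outside between two 2.6 mm rims. One of the two has a 15 mm bore (too tight for the 16.6 mm gauge pin), the other an 18.8 mm bore (slides down the pin); find out which. This point is the ring's centre, 7 mm above its underside; z is its axis.
- ring_b_center (a point): One of two brass ring blanks that look alike, lying flat: 24 mm outside, 14 mm tall, a shallow channel round the outside between two 2.6 mm rims. One of the two has a 15 mm bore (too tight for the 16.6 mm gauge pin), the other an 18.8 mm bore (slides down the pin); find out which. This point is the ring's centre, 7 mm above its underside; z is its axis.
- gauge_seat (a point): The gauge pin: turned steel, upright on a fixed round 44 mm foot. This point is the centre of the small shoulder (21 mm across, 13 mm above the bench) on which a fitting ring rests. The pin above it is 16.6 mm in diameter for 30 mm, then tapers over 11 mm to a 6 mm tip, 41 mm above this point. A tight ring stops on the taper, its underside about 31 mm above this point.
- stretcher: The ring stretcher: grey cast bench tool, base 160 x 92 x 12 mm, fixed; three upright steel jaws on top, lever at the front, toothed wheel on its +y side. Origin: centre of its underside. x points level from the lever's knob to the jaws, z up. The jaws spread with the lever, 1 mm in diameter a click, and bear on the tight ring's bore from about two and a half clicks on.
- mandrel_seat (a point): Centre of the round 30 mm shoulder under the stretcher's jaws, 78 mm above the bench, 18 mm behind the stretcher's origin (+x). The shut jaws together are 12.6 mm in diameter for 18 mm above the shoulder, then taper over 4 mm to 7.8 mm and end in a thin nose 30 mm above it. A ring rests with its underside on this shoulder. Axes as stretcher.
- lever (a joint): Angle of the stretcher's lever in rad: 0 at rest (arm 50 degrees above level), growing as it is pulled down, stop at 1.15. One click each 0.262 rad (15 degrees): clicks one to four at 0.262, 0.524, 0.785, 1.047. Leaving a notch takes 10 to 13 N at the knob, then the force falls to 3 to 6 N on the way into the next.
- knob (a point): Centre of the black ball knob (28 mm in diameter) at the lever's end, 120 mm from the pivot; about 148 mm above the bench at rest, about 66 mm at the third click. At each click a spring roller drops between the teeth of the wheel on the pivot, but it does not lock: a return spring (3 to 6 N at the knob in a notch) lifts the lever back up as soon as it is let go.
- lever_pivot (a point): The lever's pivot, fixed, 56 mm above the bench and 48 mm from the jaws' axis, towards the knob. Axes as stretcher. The lever turns about this point's y axis, which lies level: the knob is 120 mm away on the -x side, at (50 degrees minus lever) above level.
- ring_a: The ring blank of ring_a_center; its origin is the centre of its underside.
- ring_b: The ring blank of ring_b_center; its origin is the centre of its underside.
- glaze_jar_center (a point): Bystander: small glaze jar with a dark screw cap, 42 mm across, 46 mm tall; this is its centre. To be left alone.
- tin_center (a point): Bystander: flat hinged tin, 61 x 96 x 26 mm; this is its centre. To be left alone.
- figure_center (a point): Bystander: tiny clay figure pair on a 31 mm wood slice, 38 mm tall; this is its centre. To be left alone.

How it is judged (in metres and radians):
On the way:
1. the fitting ring sits right down on the gauge pin, the tight ring right down on the stretcher's shoulder, both let go, and the lever is still up (horizontal distance between ring_b_center and gauge_seat below 0.0028 m and z of ring_b_center in the frame of gauge_seat between 0.005 and 0.009 m and angle between the z axis of ring_b_center and the z axis of gauge_seat, either way round below 0.1 rad and horizontal distance between ring_a_center and mandrel_seat below 0.0028 m and z of ring_a_center in the frame of mandrel_seat between 0.005 and 0.009 m and angle between the z axis of ring_a_center and the z axis of mandrel_seat, either way round below 0.1 rad and contact force between the fingers and ring_a below 0.1 N and contact force between the fingers and ring_b below 0.1 N and value of joint lever below 0.13 rad), for 0.2 s.
At the end, for the whole second after the job is handed in: Both rings fully down within 2 mm (wide one on the pin, tight one on the stretcher), centred within 2.8 mm, level within 0.1 rad, not touched by the fingers; jaws press the tight ring with over 2 N; lever still at the third click (0.69 to 0.88 rad), held by the fingers with over 2 N (horizontal distance between ring_b_center and gauge_seat below 0.0028 m and z of ring_b_center in the frame of gauge_seat between 0.005 and 0.009 m and angle between the z axis of ring_b_center and the z axis of gauge_seat, either way round below 0.1 rad and horizontal distance between ring_a_center and mandrel_seat below 0.0028 m and z of ring_a_center in the frame of mandrel_seat between 0.005 and 0.009 m and angle between the z axis of ring_a_center and the z axis of mandrel_seat, either way round below 0.1 rad and contact force between the fingers and ring_a below 0.1 N and contact force between the fingers and ring_b below 0.1 N and contact force between stretcher and ring_a above 2 N and value of joint lever between 0.69 and 0.88 rad and velocity of joint lever between -0.1 and 0.1 rad/s and contact force between the fingers and lever above 2 N); the arm keeps its last pose, push and grip.
It fails at once if the lever was pulled past the third click towards the fourth (0.92 rad) (value of joint lever above 0.92 rad).
It fails at once if the glaze jar, the tin or the figure was moved more than 15 mm (distance of any of glaze_jar_center, tin_center, figure_center from where it was at the start of the episode above 0.015 m).
It also fails if it takes over 64 s, if anything falls off the work surface, if the arm or the gripper's body presses on something with over 40 N, if the wrist force passes 120 N, or if a joint passes its speed limit or range.

## Working session

There is one attempt and no reset: what is moved stays moved. The work goes in short steps, Python scripts to look and compute and a shell command to move; the robot and the scene stay as the last step left them, time stands still between calls to the robot, and variables do not carry over. Pictures are saved under pics/ and viewed, at most 10 in all, crops included, and the job is handed in when it is done.

```bash
ls; mkdir -p pics; python3 - <<'E'
from station import r
import cv2
for n in ("scene","top"):
    c=r.capture(n); cv2.imwrite(f"pics/{n}0.png",c["frame"][:,:,::-1]); print(n,{k:v for k,v in c.items() if k!="frame"})
s=r.sense();print(s)
E
```

```text
pics
scene {'vertical_fov': 49.02056743034639, 'cx': 320.75070622456565, 'cy': 193.95989326309666, 'distortion': array([0.03224442, 0.        , 0.        , 0.        , 0.        ]), 'rvec': array([ 2.13043362, -0.90557884,  0.43000294]), 'tvec': array([-0.42147421,  0.34436031,  0.86750244])}
top {'vertical_fov': 53.34832546379372, 'cx': 318.3878910747684, 'cy': 201.32675789534346, 'distortion': array([-0.09325014,  0.        ,  0.        ,  0.        ,  0.        ]), 'rvec': array([ 2.09450858, -2.14520925,  0.16241456]), 'tvec': array([0.00182316, 0.57668232, 1.05670229])}
{'time_s': 0.1, 'joints': array([ 7.91030217e+01,  2.20856069e+01,  3.88701091e-01, -2.36207157e-02,
       -6.84111983e+01, -1.48169934e+01]), 'joint_velocities': array([ 0.07131246, -0.12371295,  0.26630717,  0.16538716, -0.00203915,
        0.11575718]), 'effort': array([-4.15026498e-04, -3.91690886e+01,  1.87934554e+01,  4.23191875e+00,
        1.34542573e-02, -6.70372378e-05]), 'tcp_pos': array([0.27098216, 0.56276297, 0.29128861]), 'ee_rot': array([[ 9.00905306e-01, -4.34015083e-01, -7.33103263e-04],
       [-4.34015688e-01, -9.00903554e-01, -1.78025460e-03],
       [ 1.12202013e-04,  1.92201913e-03, -9.99998147e-01]]), 'wrist_force': array([-0.23270793,  0.00469279, -0.47417614]), 'moment': array([0.02530263, 0.00172955, 0.00198063]), 'gripper_force': 0.0, 'gripper_width': 1.0010178227350202}
```

View pics/scene0.png

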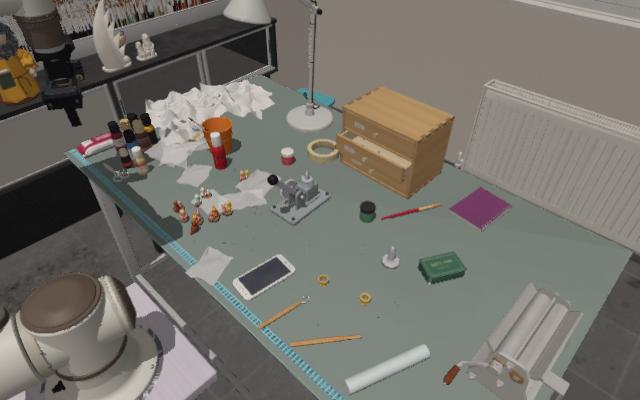

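View pics/top0.png

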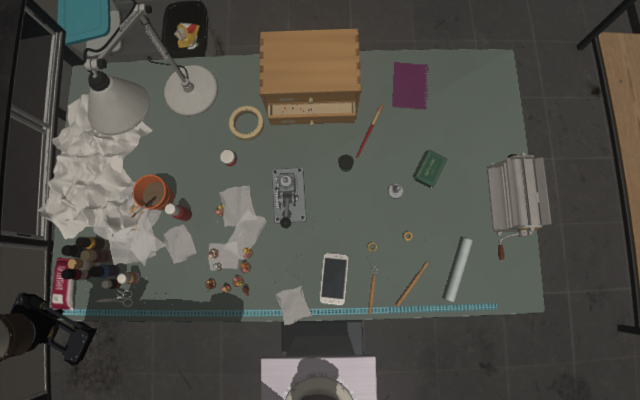

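```bash
cat > h.py <<'E'
import numpy as np, cv2
from station import r
def cam(c):
    f=200/np.tan(np.radians(c["vertical_fov"]/2)); K=np.array([[f,0,c["cx"]],[0,f,c["cy"]],[0,0,1]])
    return K,np.asarray(c["distortion"]),np.asarray(c["rvec"],float),np.asarray(c["tvec"],float)
def tri(caps,uvs):
    """triangulate a point from pixel uvs in several views; returns point, ray gap (m)"""
    A=[];b=[]
    for c,uv in zip(caps,uvs):
        o,d=ray(c,uv); P=np.eye(3)-np.outer(d,d); A.append(P);b.append(P@o)
    X=np.linalg.lstsq(np.vstack(A),np.hstack(b),rcond=None)[0]
    return X,[np.linalg.norm(P@X-q) for P,q in zip(A,b)]
def ray(c,uv):
    K,D,rv,t=cam(c); R=cv2.Rodrigues(rv)[0]
    n=cv2.undistortPoints(np.array([[uv]],float),K,D)[0,0]
    d=R.T@np.array([n[0],n[1],1]); return -R.T@t, d/np.linalg.norm(d)
def onz(c,uv,z):
    o,d=ray(c,uv); return o+d*(z-o[2])/d[2]
def proj(c,X):
    K,D,rv,t=cam(c); return cv2.projectPoints(np.array(X,float).reshape(-1,1,3),rv,t,K,D)[0][:,0]
def crop(c,x,y,w,h,s):
    return cv2.resize(c["frame"][y:y+h,x:x+w,::-1],None,fx=s,fy=s,interpolation=cv2.INTER_CUBIC)
E
python3 - <<'E'
from h import *
S,T=r.capture("scene"),r.capture("top")
m=np.vstack([np.hstack([crop(S,310,238,100,75,4),crop(S,255,160,100,75,4)]),np.hstack([crop(T,350,178,100,75,4),crop(T,240,163,100,75,4)])])
cv2.imwrite("pics/m1.png",m)
for c,n in((S,"scene"),(T,"top")):
    hsv=cv2.cvtColor(c["frame"],cv2.COLOR_RGB2HSV)
    k=((hsv[...,0]>15)&(hsv[...,0]<32)&(hsv[...,1]>110)).astype(np.uint8)
    N,l,st,ce=cv2.connectedComponentsWithStats(k)
    for i in range(1,N):
        if 15<st[i,4]<200: print(n,ce[i].round(2),st[i])
E
```

```text
scene [79.19 75.94] [76 74  7  5 16]
scene [63.16 84.26] [58 83 11  3 19]
scene [124.94 125.36] [120 121  11  10  66]
scene [148.54 128.15] [144 124  10   9  61]
scene [246.43 173.7 ] [245 170   5   8  23]
scene [228.34 205.7 ] [226 201   6  10  44]
scene [182.  211.5] [180 210   5   4  16]
scene [322.95 280.05] [319 275   9  11  64]
scene [364.61 298.67] [360 293  11  12  89]
scene [281.26 312.88] [266 302  34  23  77]
scene [346.92 337.26] [334 335  27   6  62]
scene [311.6  341.22] [290 338  44   8 121]
scene [498.67 360.67] [493 358  11   8  21]
scene [516.5  376.09] [510 371  14  12  68]
top [375.18 117.47] [372 111   7  13  17]
top [220.05 207.3 ] [218 205   5   5  20]
top [407.27 235.7 ] [404 232   8   8  37]
top [ 91.12 243.26] [ 85 237  11  13  76]
top [246.09 249.91] [243 248   6   5  23]
top [ 73.94 263.7 ] [ 68 259  14  11 105]
top [238.76 283.05] [236 281   6   5  21]
top [ 41.41 304.41] [ 39 302   7   7  17]
top [ 50.19 332.25] [ 47 326   7  12  32]
```

View pics/m1.png

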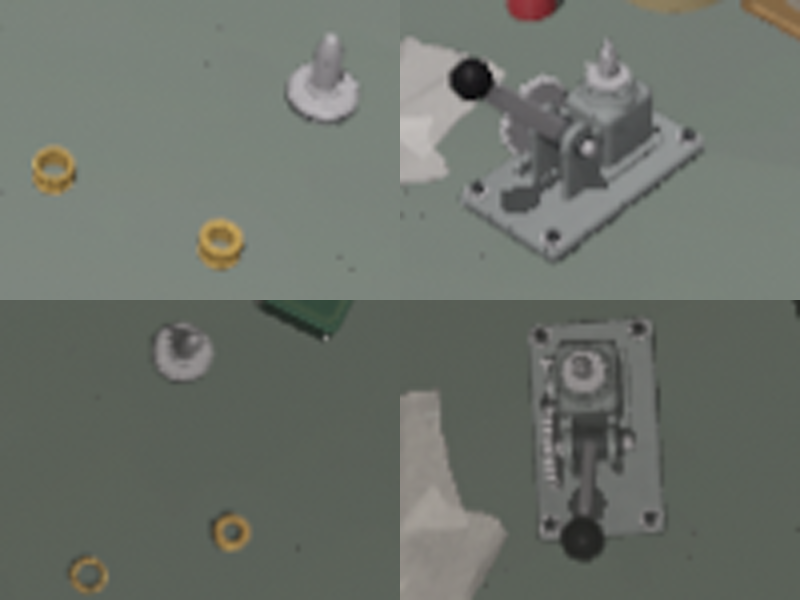

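```bash
cat > fit.py <<'E'
from h import *
from scipy.optimize import least_squares
S,T=r.capture("scene"),r.capture("top")
def st(x,y): # mosaic -> S/T pixel
    ox,oy=(310,238) if (x<400 and y<300) else (255,160) if y<300 else (350,178) if x<400 else (240,163)
    return np.array([(x%400+.5)/4-.5+ox,(y%300+.5)/4-.5+oy])
P=lambda n,a,b:print(n,*[np.round(q,4) for q in tri([S,T],[st(*a),st(*b)])])
P("wide top",(55,160),(89,575))
P("tight top",(221,237),(232,532))
P("foot",(323,91),(184,352))
P("knob",(471,78),(582,538))
P("shoulder",(608,76),(584,371))
print("piv",st(1,1))
# base outline corners, z=.012, base frame x from knob to jaws, y left
scn=[((702,143),(1,-1)),((553,256),(-1,-1)),((463,196),(-1,1))]
top=[((530,325),(1,1)),((652,321),(1,-1)),((664,526),(-1,-1)),((541,539),(-1,1))]
def res(p,c,o):
    C,s_=np.cos(p[2]),np.sin(p[2])
    pts=[(p[0]+C*a*.08-s_*b*.046,p[1]+s_*a*.08+C*b*.046,.012) for _,(a,b) in o]
    return (proj(c,pts)-np.array([st(*q) for q,_ in o])).ravel()
for n,f in(("both",lambda p:np.r_[res(p,S,scn),res(p,T,top)]),("S",lambda p:res(p,S,scn)),("T",lambda p:res(p,T,top))):
    q=least_squares(f,[.6,.1,0]); print(n,q.x.round(4),np.degrees(q.x[2]).round(2),np.abs(q.fun).max().round(2))
    p=q.x;u=np.array([np.cos(p[2]),np.sin(p[2])]); print(" seat",(p[:2]+.018*u).round(4),"pivot",(p[:2]-.03*u).round(4),"knob0",(p[:2]-(.03+.12*np.cos(np.radians(50)))*u).round(4))
print("tcp of arm pix",)
E
python3 fit.py
```

```text
wide top [ 0.4508 -0.1594  0.016 ] [0.0008 0.0008]
tight top [ 0.4783 -0.2622  0.013 ] [0.0005 0.0005]
foot [ 0.6101 -0.2361  0.0067] [0.0001 0.0001]
knob [0.5083 0.0708 0.1486] [0. 0.]
shoulder [0.6327 0.0763 0.0765] [0. 0.]
piv [309.875 237.875]
both [0.6061 0.0738 0.0486] 2.78 1.53
 seat [0.6241 0.0747] pivot [0.5762 0.0723] knob0 [0.4991 0.0686]
S [0.6051 0.073  0.055 ] 3.15 1.58
 seat [0.6231 0.074 ] pivot [0.5752 0.0714] knob0 [0.4981 0.0672]
T [0.6065 0.0741 0.0454] 2.6 1.52
 seat [0.6245 0.0749] pivot [0.5766 0.0728] knob0 [0.4995 0.0693]
tcp of arm pix
```

```bash
cat >> fit.py <<'E'
print(res(q.x,T,top).reshape(-1,2).round(2))
for a,b in(((702,143),(652,321)),((553,256),(664,526)),((463,196),(541,539))): P("corner",a,b)
for a in top: print(onz(T,st(*a[0]),.012).round(4))
E
python3 fit.py | tail -12
```

```text
tcp of arm pix
[[-0.42 -0.24]
 [ 0.31 -1.52]
 [ 0.68  1.35]
 [-0.59  0.31]]
corner [0.6842 0.0331 0.0101] [0.0004 0.0004]
corner [0.5324 0.0273 0.0075] [0.0011 0.0011]
corner [0.5266 0.1144 0.0096] [0.0011 0.0011]
[0.6836 0.1225 0.012 ]
[0.684  0.0328 0.012 ]
[0.5326 0.0264 0.012 ]
[0.5254 0.1148 0.012 ]
```

```bash
python3 -m pendant '[[[120,143,0],[0,0,-0.15]],[[240,286,0],[0,0,-0.3]],[[360,430,0],[0,0,-0.449]],[[476,572,0],[0,0,-0.449]],[[476,572,0],[0,0,-0.449]],[[476,572,0],[0,0,-0.449]],[[476,572,0],[0,0,-0.449]],[[476,572,0],[0,0,-0.449]],[[476,572,0],[0,0,-0.449]],[[476,572,0],[0,0,-0.449]]]' 0.6
python3 - <<'E'
from h import *
S,T=r.capture("scene"),r.capture("top")
# ring candidates per view at z=.014 
for n,a,b in(("wide",(323.375,277.6),(371.9,246.4)),("tight",(364.9,296.9),(407.6,235.6))): print(n,onz(S,a,.014).round(4),onz(T,b,.014).round(4))
E
```

```text
time_s: 1.4
tcp_pos: [0.3927, 0.0762, 0.2928]
ee_rot: [[1.0, 0.001, 0.002], [0.001, -1.0, 0.001], [0.002, -0.001, -1.0]]
wrist_force: [1.8, 0.8, 0.2]
gripper_width: 0.603
gripper_force: 0.0
wide [ 0.4527 -0.1588  0.014 ] [ 0.4502 -0.1592  0.014 ]
tight [ 0.4781 -0.263   0.014 ] [ 0.4779 -0.2616  0.014 ]
```

```bash
python3 -m pendant '[[[58,235,0],[0,0,0]],[[58,235,0],[0,0,0]],[[58,235,0],[0,0,0]],[[58,235,0],[0,0,0]],[[58,235,40],[0,0,0]],[[58,235,85],[0,0,0]],[[58,235,130],[0,0,0]],[[58,235,173],[0,0,0]],[[58,235,173],[0,0,0]],[[58,235,173],[0,0,0]]]' 0.6
python3 - <<'E'
from h import *
S,T=r.capture("scene"),r.capture("top")
cv2.imwrite("pics/m2.png",np.hstack([crop(S,280,200,100,100,4),crop(T,330,190,100,100,4)]))
s=r.sense();print(s["time_s"],s["tcp_pos"])
p=s["tcp_pos"]
for c in(S,T): print(proj(c,[p+[0,0,-.07],[p[0],p[1],.014]]).round(1))
E
```

```text
time_s: 2.5
tcp_pos: [0.4516, -0.1566, 0.1197]
ee_rot: [[1.0, 0.002, -0.0], [0.002, -1.0, -0.001], [-0.0, 0.001, -1.0]]
wrist_force: [-0.3, 0.6, 1.8]
gripper_width: 0.598
gripper_force: 0.0
2.6 [ 0.45278463 -0.15660159  0.12162836]
[[322.9 266.5]
 [322.7 277.1]]
[[372.4 244.6]
 [371.  245.5]]
```

View pics/m2.png

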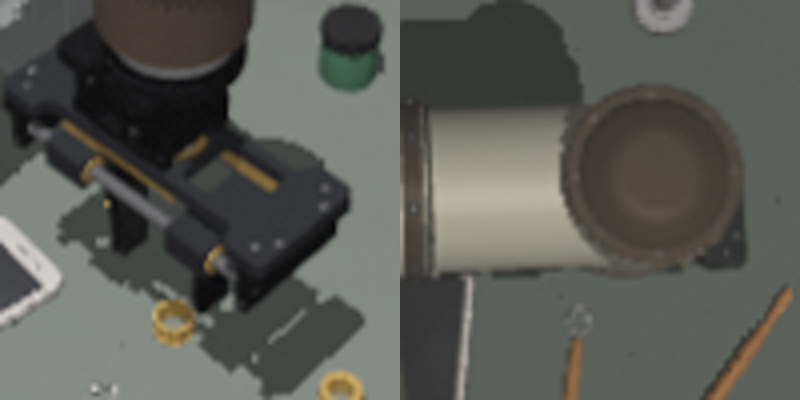

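```bash
python3 -m pendant '[[[0,2,15],[0,0,0]],[[0,2,30],[0,0,0]],[[0,2,45],[0,0,0]],[[0,2,45],[0,0,0]]]' 0.6
python3 -m pendant '[[[0,0,0],[0,0,0]],[[0,0,0],[0,0,0]],[[0,0,0],[0,0,0]],[[0,0,0],[0,0,0]],[[0,0,0],[0,0,0]],[[0,0,0],[0,0,0]]]' 0.1
```

```text
time_s: 3.0
tcp_pos: [0.4514, -0.1586, 0.0752]
ee_rot: [[1.0, 0.001, 0.002], [0.001, -1.0, 0.0], [0.002, -0.0, -1.0]]
wrist_force: [0.1, 0.1, 0.0]
gripper_width: 0.597
gripper_force: 0.0
time_s: 3.6
tcp_pos: [0.4511, -0.1589, 0.0747]
ee_rot: [[1.0, 0.0, 0.001], [0.0, -1.0, -0.0], [0.001, 0.0, -1.0]]
wrist_force: [-1.3, 1.4, 4.3]
gripper_width: 0.26
gripper_force: 30.0
```

```bash
python3 -m pendant '[[[0,0,-40],[0,0,0]],[[0,0,-75],[0,0,0]],[[40,19,-75],[0,0,0]],[[80,38,-75],[0,0,0]],[[120,58,-75],[0,0,0]],[[159,77,-75],[0,0,0]],[[159,77,-75],[0,0,0]],[[159,77,-75],[0,0,0]],[[159,77,-75],[0,0,0]]]'
python3 - <<'E'
from h import *
S,T=r.capture("scene"),r.capture("top")
s=r.sense();p=s["tcp_pos"];print(s["time_s"],p,s["gripper_width"])
cv2.imwrite("pics/m3.png",np.hstack([crop(S,352,205,80,80,5),crop(T,355,150,80,80,5)]))
k=cv2.cvtColor(S["frame"],cv2.COLOR_RGB2HSV);k=((k[...,0]>15)&(k[...,0]<32)&(k[...,1]>110)).astype(np.uint8)
N,l,st,ce=cv2.connectedComponentsWithStats(k)
for i in range(1,N):
    if 8<st[i,4]<200 and ce[i][0]>330 and ce[i][1]<310: print(ce[i].round(1),st[i])
q=np.array([.6101,-.2361,0])
print(proj(S,[q+[0,0,z] for z in(.006,.054,.066,.073,.080)]).round(1))
E
```

```text
time_s: 4.5
tcp_pos: [0.6086, -0.2355, 0.1486]
ee_rot: [[1.0, 0.0, -0.002], [0.0, -1.0, 0.001], [-0.002, -0.001, -1.0]]
wrist_force: [-0.8, 0.2, -0.0]
gripper_width: 0.261
gripper_force: 30.0
4.6 [ 0.6088311  -0.23533214  0.14937013] 0.2632534357912485
[393.   92.4] [386  89  14   7  19]
[389.7 213.8] [376 205  31  20  67]
[404.6 208.2] [402 206   5   5  11]
[416.3 213.5] [410 210  13  11  44]
[382.4 217.2] [381 215   5   6  10]
[391.4 239.4] [388 234   9  12  73]
[364.6 298.7] [360 293  11  12  89]
[[390.3 260.6]
 [392.5 247.2]
 [393.1 243.8]
 [393.4 241.7]
 [393.8 239.7]]
```

View pics/m3.png

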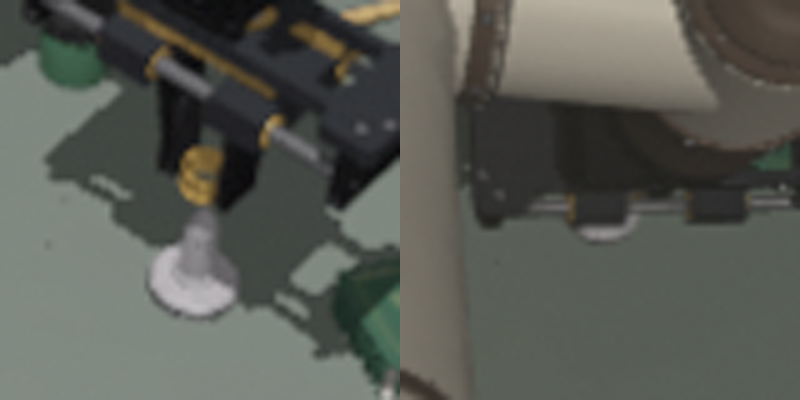

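```bash
python3 - <<'E'
from h import *
S=r.capture("scene");s=r.sense();p=s["tcp_pos"];print(p)
c=np.array([p[0],p[1],p[2]-.0677])
b=proj(S,[c,c+[.01,0,0],c+[0,.01,0],c+[0,0,.01]]);print(b[0],(b[1:]-b[0])/10)
# held-ring silhouette bounds: predict from model
a=np.linspace(0,6.28,60)
def bbox(c): 
    q=proj(S,[c+[.012*np.cos(t),.012*np.sin(t),z] for t in a for z in(-.007,.007)]);return q.min(0).round(1),q.max(0).round(1)
print("pred held",bbox(c)); print("tight on bench",bbox(np.array([.478,-.262,.007])))
hsv=cv2.cvtColor(S["frame"],cv2.COLOR_RGB2HSV)
for y in range(231,249): print(y,' '.join('%3d'%v for v in hsv[y,384:402,1]),'|',' '.join('%3d'%v for v in hsv[y,384:402,2]))
E
```

```text
[ 0.6090078  -0.23536568  0.14963434]
[393.35372624 239.19384508] [[ 0.254497   -0.22116458]
 [-0.34431415 -0.21583039]
 [ 0.04991255 -0.29808362]]
pred held (array([387.9, 233.4]), array([398.9, 245. ]))
tight on bench (array([358.8, 292.3]), array([369.9, 304.9]))
231  18  30  23  21  11  18  20  21  18  18  19  16  15  19  26  28  26  28 |  42  17  22  24  24  28  26  24  56  70  68  63  50  40  39  37  39  36
232  13  27  36  20  10  10  10   9  21  18  14  18  18   7  24  29  27  27 |  39  19  21  25  25  25  25  28  61  71  71  71  57  36  32  35  38  38
233  15  26  22  22  20  19  11  77  56  38  31  22  15   9  12  27  15  28 |  34  20  23  23  26  27  23  43  68  74  73  71  50  27  21  28  33  36
234   8  13  12  11  20  95 140 145 126 113 111  91  61   9   0   0  11  25 |  34  19  21  24  25  51 140 123  97  99  99  90  59  27  18  16  23  31
235   9  35  23  11  56 141 139 144 143 145 143 138 113  43  28  20  16  57 |  30  22  22  24  32 127 162 138 114 114 114 107  70  30  18  13  16  18
236  12  13   0  10 125 144 142 145 144 144 147 146 135  36   0  14  16   0 |  22  
[... 1166 characters left out ...]
94  13  18  45   9  10  15 |  72  71  71  71  72 104 140 144 147 139  98  46  20  14  17  27  50  66
245  22  18  14  21  18  18  27  78 113 112  77  36  11  45   9  15  15  18 |  71  71  71  72  70  71  75  92 124 112  80  50  23  17  29  51  66  71
246  18  21  22  21  21  21  18  10   6   6  17  20  20  22  19  19  18  21 |  71  72  71  72  72  72  72  77  85  81  75  63  39  35  53  67  71  72
247  18  18  21  21  18  22  14   0   5   5   3  18  17  17  19  21  21  21 |  71  71  72  72  71  71  75  87 101  99  82  72  60  60  68  72  72  72
248  22  18  18  22  21  14   0   5   5   5   3  13  22  21  21  18  22  25 |  71  71  71  71  72  74  83  99 106 107  96  78  71  72  72  71  71  72
```

```bash
python3 -m pendant '[[[1,1,8],[0,0,0]],[[1,1,16],[0,0,0]],[[1,1,22],[0,0,0]],[[1,1,28],[0,0,0]],[[1,1,33],[0,0,0]],[[1,1,33],[0,0,0]]]'
```

```text
time_s: 5.25
tcp_pos: [0.6106, -0.2367, 0.1152]
ee_rot: [[1.0, 0.0, -0.001], [0.0, -1.0, 0.0], [-0.001, -0.0, -1.0]]
wrist_force: [0.4, 0.6, -0.2]
gripper_width: 0.263
gripper_force: 30.0
```

```bash
python3 -m pendant '[[[0,0,7],[0,0,0]],[[0,0,14],[0,0,0]],[[0,0,20],[0,0,0]],[[0,0,26],[0,0,0]],[[0,0,26],[0,0,0]]]'
```

```text
time_s: 5.75
tcp_pos: [0.6106, -0.2367, 0.0891]
ee_rot: [[1.0, 0.0, -0.001], [0.0, -1.0, 0.0], [-0.001, -0.0, -1.0]]
wrist_force: [0.5, -0.2, -1.3]
gripper_width: 0.256
gripper_force: 30.0
```

```bash
python3 -m pendant '[[[0,0,0],[0,0,0]],[[0,0,0],[0,0,0]],[[0,0,0],[0,0,0]],[[0,0,0],[0,0,0]],[[0,0,-15],[0,0,0]],[[0,0,-40],[0,0,0]],[[0,0,-70],[0,0,0]],[[-40,8,-70],[0,0,0]],[[-85,16,-70],[0,0,0]],[[-132,25,-70],[0,0,0]]]' 0.5
python3 - <<'E'
from h import *
S,T=r.capture("scene"),r.capture("top")
s=r.sense();p=s["tcp_pos"];print(s["time_s"],p,s["wrist_force"])
cv2.imwrite("pics/m4.png",np.hstack([crop(S,330,225,80,80,5),crop(T,360,170,80,80,5)]))
hsv=cv2.cvtColor(S["frame"],cv2.COLOR_RGB2HSV);k=((hsv[...,0]>15)&(hsv[...,0]<32)&(hsv[...,1]>70)).astype(np.uint8)
k=k[250:268,380:402]; ys,xs=np.nonzero(k); print(xs.min()+380,xs.max()+380,ys.min()+250,ys.max()+250,xs.mean()+380,ys.mean()+250)
a=np.linspace(0,6.28,60)
q=proj(S,[np.array([.6103,-.2364,.020])+[.012*np.cos(t),.012*np.sin(t),z] for t in a for z in(-.007,.007)]);print("pred seated",q.min(0).round(1),q.max(0).round(1))
E
```

```text
time_s: 6.75
tcp_pos: [0.4779, -0.262, 0.1617]
ee_rot: [[1.0, 0.001, 0.002], [0.001, -1.0, -0.001], [0.002, 0.001, -1.0]]
wrist_force: [0.5, 0.3, 0.3]
gripper_width: 0.497
gripper_force: 0.0
6.85 [ 0.47266429 -0.26192166  0.1610233 ] [ 0.72651973  0.48450477 -0.03954401]
383 400 250 267 392.0 257.5
pred seated [385.8 251.2] [396.4 262.5]
```

View pics/m4.png

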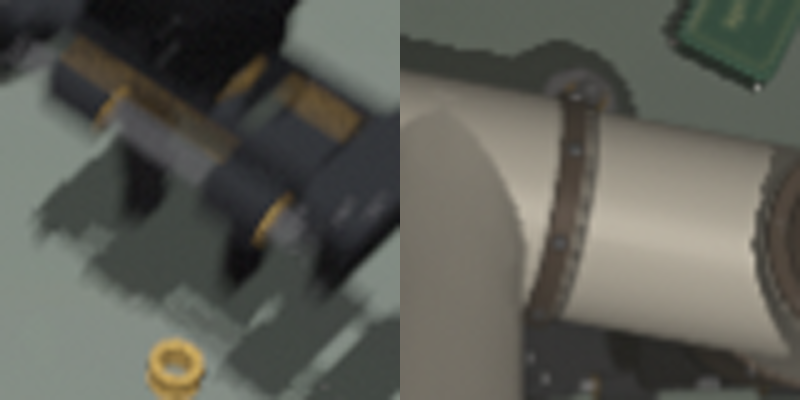

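```bash
python3 -m pendant '[[[0,0,0],[0,0,0]],[[0,0,20],[0,0,0]],[[0,0,40],[0,0,0]],[[0,0,55],[0,0,0]],[[0,0,70],[0,0,0]],[[0,0,80],[0,0,0]],[[0,0,84],[0,0,0]],[[0,0,84],[0,0,0]]]'
```

```text
time_s: 7.65
tcp_pos: [0.4794, -0.2618, 0.076]
ee_rot: [[1.0, 0.001, -0.0], [0.001, -1.0, -0.0], [-0.0, 0.0, -1.0]]
wrist_force: [0.2, -0.0, 0.5]
gripper_width: 0.498
gripper_force: 0.0
```

```bash
python3 -m pendant '[[[0,0,0],[0,0,0]],[[0,0,0],[0,0,0]],[[0,0,0],[0,0,0]],[[0,0,0],[0,0,0]],[[0,0,0],[0,0,0]],[[0,0,-40],[0,0,0]],[[0,0,-80],[0,0,0]],[[0,0,-125],[0,0,0]],[[0,0,-125],[0,0,0]]]' 0.1
python3 -m pendant '[[[40,-30,0],[0,0,0]],[[75,-65,0],[0,0,0]],[[100,-110,0],[0,0,0]],[[120,-155,0],[0,0,0]],[[135,-200,0],[0,0,0]],[[145,-245,0],[0,0,0]],[[150,-290,0],[0,0,0]],[[154,-325,0],[0,0,0]],[[154,-338,0],[0,0,0]],[[154,-338,0],[0,0,0]]]'
python3 -m pendant '[[[0,0,0],[0,0,0]],[[0,0,0],[0,0,0]],[[0,0,0],[0,0,0]]]'
cat > look.py <<'E'
from h import *
import sys
S,T=r.capture("scene"),r.capture("top")
s=r.sense();p=s["tcp_pos"];print(s["time_s"],p,s["gripper_width"],s["wrist_force"])
E
cat > l1.py <<'E'
from look import *
cv2.imwrite("pics/m5.png",np.hstack([crop(S,270,130,80,80,5),crop(S,360,220,80,80,5)]))
c=np.array([p[0],p[1],p[2]-.0677-.0008])
a=np.linspace(0,6.28,60)
for n,c in(("held",c),("seatedB",np.array([.6103,-.2364,.020]))):
    q=proj(S,[c+[.012*np.cos(t),.012*np.sin(t),z] for t in a for z in(-.007,.007)]);print(n,"pred",q.min(0).round(1),q.max(0).round(1))
    x0,x1,y0,y1=*(np.array([q[:,0].min(),q[:,0].max()]).astype(int)+[-5,7]),*(np.array([q[:,1].min(),q[:,1].max()]).astype(int)+[-4,6])
    h=cv2.cvtColor(S["frame"],cv2.COLOR_RGB2HSV)
    print(x0)
    for y in range(y0,y1): print(y,' '.join('%3d'%v for v in h[y,x0:x1,1]))
E
python3 l1.py
```

```text
time_s: 8.55
tcp_pos: [0.482, -0.263, 0.208]
ee_rot: [[1.0, 0.002, 0.013], [0.002, -1.0, -0.005], [0.013, 0.005, -1.0]]
wrist_force: [0.7, 0.6, -0.2]
gripper_width: 0.255
gripper_force: 30.0
time_s: 9.55
tcp_pos: [0.6324, 0.0778, 0.2005]
ee_rot: [[1.0, 0.003, -0.001], [0.003, -1.0, -0.0], [-0.001, 0.0, -1.0]]
wrist_force: [-0.4, -0.3, -0.8]
gripper_width: 0.258
gripper_force: 30.0
time_s: 9.85
tcp_pos: [0.6326, 0.0747, 0.2013]
ee_rot: [[1.0, -0.002, -0.0], [-0.002, -1.0, -0.0], [-0.0, 0.0, -1.0]]
wrist_force: [0.3, 0.6, -0.8]
gripper_width: 0.258
gripper_force: 30.0
9.95 [0.63273024 0.074999   0.20136036] 0.26140674856495383 [-0.6777118   0.36921461 -0.74868988]
held pred [302.2 157.5] [311.2 167.1]
297
153  19  20  15  32   0   9  10  11  22  16  17  17  34  13  20  48  17  36  52  72  45
154  18  20  11  11   0   0   0  21   0  16  17  16  34  28   0  45  60  55  76  75  74
155  20  19   9  11  18  10  29  20  11  21  17   0  32  18  43  73  73  20  81  76  72
156  20  24  10  12  11  29   0  11  11  21  22  15  30  71   0  64  36  45  83  81  76
157  23  30  24  11  11  23   0  20
[... 2733 characters left out ...]
   6   6   6   2  16  17  17
261  15  12   5   4   6   4   6  46 126 137 142 139 141 143 130  32   6   4   5   0  13  17  17
262  19  15   5   4   4   4   6   5  30  50  85 114 115  64  30   4   4   6   5   2  15  19  19
263  17  17   5   7   6   6   5   6   6   6   8   8   7   6   4   4   4   4   3   5  17  19  19
264  17  17  16   2   5   4   4   4   4   4   6   4   4   4   4   6   6   4   3  12  17  19  17
265  17  17  15  11   5   7   3   4   5   4   4   4   4   4   4   4   5   7   0  14  17  17  17
266  17  17  19  17  13   5   4   5   5   4   4   4   4   4   6   5   6   2  16  17  17  17  17
267  17  19  19  19  16  11   3   6   6   5   5   4   5   5   2   3   5  13  16  17  19  17  17
```

View pics/m5.png

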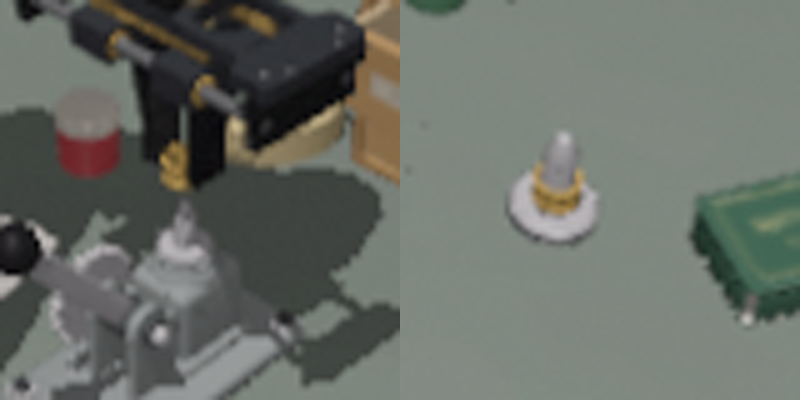

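```bash
python3 - <<'E'
from look import *
m=np.array([.6327,.0763,0])
print(proj(S,[m+[0,0,z] for z in(.078,.09,.1,.108,.132)]).round(2))
c=np.array([p[0],p[1],.132]);b=proj(S,[c,c+[.01,0,0],c+[0,.01,0],c+[0,0,.01]]);print(b[0],(b[1:]-b[0])/10)
g=cv2.cvtColor(S["frame"],cv2.COLOR_RGB2HSV)
for y in range(168,188): print(y,' '.join('%3d'%v for v in g[y,294:320,2]))
print()
g=T["frame"][172:190,277:295].astype(int).mean(2).astype(int)
E
```

```text
10.05 [0.63279061 0.07545111 0.20134256] 0.2544565216055515 [-0.2750811   0.32806864  0.45006485]
[[306.63 178.21]
 [306.58 174.76]
 [306.54 171.86]
 [306.5  169.52]
 [306.4  162.36]]
[306.64520203 162.47699907] [[ 0.26401712 -0.15821076]
 [-0.26329578 -0.15521607]
 [-0.00433444 -0.30402956]]
168  69  68  69  68  69  67  68  68  67  68  70  76  82  78  65  66  67  67  68  68  67  68  67  67  68  66
169  69  68  67  66  68  69  68  67  67  67  67  68  74  71  69  68  67  67  67  67  67  67  66  67  68  68
170  67  67  68  66  68  68  68  68  67  68  68  67  92  88  72  67  67  68  67  68  67  67  68  68  66  68
171  68  69  68  68  67  67  69  67  67  67  67  75 103 103  77  67  68  68  67  68  67  66  67  67  67  68
172  69  67  67  68  69  68  67  67  67  67  65  87 105  97  87  72  67  67  67  67  66  68  68  66  68  67
173  80  67  68  66  68  68  68  67  68  67  77 125 119  94  96  75  66  69  69  68  67  68  67  68  67  66
174  78  67  67  67  69  68  69  67  67  67  86 138 133 129 109  73  66  68  68  68  68  67  68  67  68  67
175  68  67  67  68  69  67  67  76  75  92 105 13
[... 653 characters left out ...]
 177 176 161 140 126  93  74  77  79  74  69  68  67
182 104 113  93  83 109 135 132 128 115 133 144 147 148 148 147 137 134 125  93  76  77  82  84  75  69  68
183 102  93  83 119 144 136 133 135 125 137 131 124 123 122 110 122 137 123 108  86  78  84  85  81  71  67
184 102  94 102 142 153 146 140 140 140 137 135 133 136 134 123 121 126 128 123  94  83  83  83  80  70  68
185 101  96 114 138 150 153 151 139 140 143 144 143 142 140 138 136 135 129 115  98  86  80  80  78  70  67
186  97 109 105 119 134 144 152 147 142 142 142 143 143 143 135 130 124 113 101 100  87  78  77  77  71  66
187  87 133 134 116 114 124 137 147 149 150 151 151 152 150 142 137 126 107  97  94  87  80  78  76  72  67
```

```bash
python3 -m pendant '[[[2,-1,0],[0,0,0]],[[2,-1,8],[0,0,0]],[[2,-1,16],[0,0,0]],[[2,-1,22],[0,0,0]],[[2,-1,26],[0,0,0]],[[2,-1,30],[0,0,0]],[[2,-1,30],[0,0,0]],[[2,-1,30],[0,0,0]]]'
```

```text
time_s: 10.85
tcp_pos: [0.6346, 0.077, 0.1711]
ee_rot: [[1.0, 0.0, -0.001], [0.0, -1.0, -0.0], [-0.001, 0.0, -1.0]]
wrist_force: [-1.0, -0.7, -1.4]
gripper_width: 0.26
gripper_force: 30.0
```

```bash
python3 -m pendant '[[[0,0,4],[0,0,0]],[[0,0,8],[0,0,0]],[[0,0,12],[0,0,0]],[[0,0,15],[0,0,0]],[[0,0,15],[0,0,0]]]'
```

```text
time_s: 11.35
tcp_pos: [0.6345, 0.077, 0.1555]
ee_rot: [[1.0, 0.0, -0.001], [0.0, -1.0, -0.0], [-0.001, 0.0, -1.0]]
wrist_force: [-0.3, -2.0, -1.9]
gripper_width: 0.254
gripper_force: 30.0
```

```bash
python3 -m pendant '[[[0,0,0],[0,0,0]],[[0,0,0],[0,0,0]],[[0,0,0],[0,0,0]],[[0,0,0],[0,0,0]],[[0,0,-10],[0,0,0]],[[0,0,-30],[0,0,0]],[[0,0,-60],[0,0,0]],[[0,0,-100],[0,0,0]],[[0,0,-100],[0,0,0]],[[0,0,-100],[0,0,0]]]' 0.45
cat > l2.py <<'E'
from look import *
k=sys.argv[1]
cv2.imwrite(f"pics/{k}.png",crop(S,250,140,80,80,7))
a=np.linspace(0,6.28,60)
c=np.array([.6327,.0763,.085])
q=proj(S,[c+[.012*np.cos(t),.012*np.sin(t),z] for t in a for z in(-.007,.007)]);print("pred A",q.min(0).round(1),q.max(0).round(1))
h=cv2.cvtColor(S["frame"],cv2.COLOR_RGB2HSV)
for y in range(169,185): print(y,' '.join('%3d'%v for v in h[y,298:316,1]))
d=S["frame"].astype(int).sum(2)[150:215,250:300]; ys,xs=np.nonzero(d<90); 
print("dark",len(xs),xs.mean()+250 if len(xs) else 0,ys.mean()+150 if len(xs) else 0)
E
python3 l2.py m6
```

```text
time_s: 12.35
tcp_pos: [0.6351, 0.0774, 0.2585]
ee_rot: [[1.0, 0.0, 0.004], [0.0, -1.0, 0.002], [0.004, -0.002, -1.0]]
wrist_force: [-0.4, -0.6, -0.3]
gripper_width: 0.449
gripper_force: 0.0
12.45 [0.63419835 0.07712714 0.25574817] 0.4516721550513739 [ 0.33099373  0.64287755 -0.84083192]
pred A [302.2 171.5] [311.  180.9]
169  19  15  19  19  15  15  19  15   5   9  11  19  15  19  23  23  15  15
170  19  15  15  15  19  22  15  14   4   2   7  15  15  19  19  19  15  19
171  15  15  18  15  15  19  84  26   5   5   0  19  19  11  19  15  15  15
172  15  15  19  19  15 111 122  24   6   5   2 111 109  43  19  15  15  18
173  15  19  15  15 109 128 119  15   4   5   6 106 130 101  19  15  19  15
174  19  19  15  19 122 132 106   9   5   5   6 102 129 114  15  15  15  19
175  15  19  19   2  68 127 118  56  30  39  55 120 130 100  18  15  15  15
176  15  18  15   2  22 101 131 112  94 105 115 135 139  37  14  19  19  15
177  20  18  18   2  45  96 145 140 141 141 142 145 146  25   9  15  19  15
178  17  16  17   2  59 115 146 145 144 146 144 145 146  17   2   9  15  15
179  18  18  14   4  17  77 132 140 143 141 144 142 113   9   2   5  13  15
180  18  17  11   4   5  20  51  80 104 119  87  37  17   7   4   7   6   7
181  16  10   6   4   2   5   8  19  13  12  16   5   5   4   6   9   6   7
182  10   6   6   4   7   4   2   3   3   3   3   2   4   6   7   5   4   5
183   5   6   8   6   4   6   6   6   6   4   7   4   4   6   4   4   4   7
184   7   5   7   5   5   6   8   6   6   4   6   8   4   6   6   5   6   6
dark 48 273.0 180.625
```

View pics/m6.png

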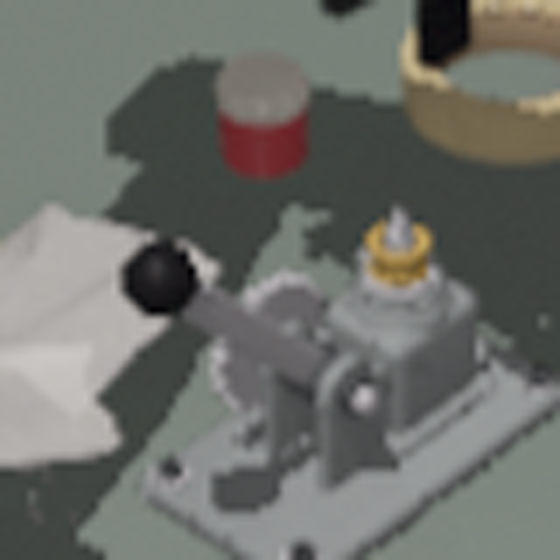

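```bash
python3 -m pendant '[[[-40,2,0],[0,0,0]],[[-80,4,0],[0,0,0]],[[-110,6,0],[0,0,0]],[[-126,6,0],[0,0,0]],[[-126,6,0],[0,0,0]],[[-126,6,0],[0,0,0]],[[-126,6,20],[0,0,0]],[[-126,6,40],[0,0,0]],[[-126,6,56],[0,0,0]],[[-126,6,56],[0,0,0]]]' 0.6
python3 -m pendant '[[[0,0,0],[0,0,0]],[[0,0,0],[0,0,0]],[[0,0,0],[0,0,0]],[[0,0,0],[0,0,0]],[[0,0,0],[0,0,0]],[[0,0,0],[0,0,0]]]' 0.15
python3 l2.py m7
```

```text
time_s: 13.45
tcp_pos: [0.5084, 0.0707, 0.1974]
ee_rot: [[1.0, -0.001, -0.006], [-0.001, -1.0, -0.002], [-0.006, 0.002, -1.0]]
wrist_force: [-0.3, -0.9, -0.8]
gripper_width: 0.601
gripper_force: 0.0
time_s: 14.05
tcp_pos: [0.5091, 0.07, 0.201]
ee_rot: [[1.0, 0.001, 0.001], [0.001, -1.0, -0.002], [0.001, 0.002, -1.0]]
wrist_force: [2.0, -5.3, 0.3]
gripper_width: 0.304
gripper_force: 30.0
14.15 [0.50912279 0.06998381 0.20101337] 0.30037863663348446 [ 2.18478156 -6.11187695  0.59071234]
pred A [302.2 171.5] [311.  180.9]
169   0  15   0  45  30  18   8  19  15  19  15  16  18  18  16  18  18  16
170  16  28  16  15  34  34   0  39  17   7  15  16  18  16  18  18  16  16
171  34  14  28  16  15  36  18   0   8   5  11  19  16  18  18  16  18  16
172  60  32   0  34  39  28  90   7   5   8   5  57  36  18  18  18  18  20
173  17  30  17  16 122 141  97  10   5   8   5  89 105  23  18  16  18  16
174  16  36   0  20 100 137  98  13   5   5   8  81 142  25  18  16  16  16
175  15  20  19  13  61 130 110  50  21  33  38 108 126  23  18  18  16  18
176  16  19  19   9  30 118 135 116  87 106 111 136 125  20  16  16  18  18
177  16  16  18   9  44 121 143 146 147 146 146 144 145  25  13  16  18  18
178  18  16  18  11  57 126 144 145 144 146 146 144 147  28   7  15  16  18
179  16  18  15   8  21  98 140 145 147 145 145 147  96  18   3  12  15  18
180  16  17  16   6   5  32  73 100 104 103 107  68  27   5   6   9  11  15
181  18  14  12   3   6   5  10  26  31  31  29  10   5   3   6   5   5   6
182  14  11   9   3   6   6   5   5   3   5   5   3   3   6   8   5   6   5
183   6   7  10   6   6   6   9   9   6   3   3   3   6   5   7   5   6   6
184   9   6   9   9   6   9   6   6   6   6   6   9   6   6   6   5   6   6
dark 446 279.32286995515693 173.06053811659194
```

View pics/m7.png

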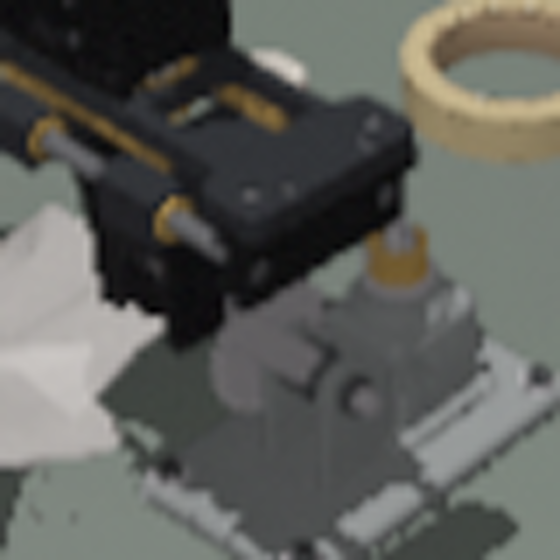

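```bash
python3 -m pendant '[[[-4,0.5,3.5],[0,0,0]],[[-7.7,0.5,7.1],[0,0,0]],[[-14.8,0.8,14.8],[0,0,0]],[[-21.2,1,23.1],[0,0,0]],[[-26.8,1.2,31.9],[0,0,0]],[[-31.7,1.4,41.2],[0,0,0]],[[-35.7,1.6,50.9],[0,0,0]],[[-35.7,1.6,50.9],[0,0,0]],[[-35.7,1.6,50.9],[0,0,0]]]'
```

```text
time_s: 15.05
tcp_pos: [0.4739, 0.0684, 0.1507]
ee_rot: [[1.0, 0.001, 0.002], [0.001, -1.0, -0.002], [0.002, 0.002, -1.0]]
wrist_force: [2.3, -6.6, 2.6]
gripper_width: 0.297
gripper_force: 30.1
```

```bash
python3 -m pendant '[[[-1.7,0.3,5],[0,0,0]],[[-3.1,0.5,10],[0,0,0]],[[-4.3,0.6,15],[0,0,0]],[[-5.4,0.7,20.2],[0,0,0]],[[-6.1,0.8,25],[0,0,0]],[[-6.7,0.8,29],[0,0,0]],[[-6.7,0.8,30.5],[0,0,0]],[[-6.7,0.8,30.5],[0,0,0]],[[-6.7,0.8,30.5],[0,0,0]],[[-6.7,0.8,30.5],[0,0,0]]]'
python3 l2.py m8; python3 -c "
from h import *
S=r.capture('scene')
piv=np.array([.5853,.0742,.056]);u=np.array([.999,.044,0])
for th in(.69,.785,.88):
  f=np.radians(50)-th;print(th,proj(S,[piv-.12*np.cos(f)*u+[0,0,.12*np.sin(f)]]).round(1))"
```

```text
time_s: 16.05
tcp_pos: [0.4667, 0.0679, 0.1198]
ee_rot: [[1.0, 0.001, 0.001], [0.001, -1.0, -0.001], [0.001, 0.001, -1.0]]
wrist_force: [0.1, -6.0, 3.2]
gripper_width: 0.298
gripper_force: 30.0
16.15 [0.4667149  0.06794432 0.11981888] 0.29553860491079076 [ 0.39948358 -4.60067093  2.82833658]
pred A [302.2 171.5] [311.  180.9]
169  18  16  18  18  18  18  18  18  11  12  16  16  18  18  18  18  16  18
170  18  16  18  18  18  20  18  14   2   2  14  18  18  18  16  18  18  18
171  18  18  16  18  16  16  16   8   5   3   8  18  16  16  18  16  16  16
172  16  18  16  16  16  47  32   5   3   6   2  39  39  19  16  18  16  18
173  16  18  18  16  27 101  60   8   5   5   6  49 102  42  18  16  18  16
174  18  16  16  18  60 121  76   7   7   5   6  33 129  71  18  18  18  18
175  18  16  18   9  51 121 108  38   8  32  56 110 135  62  18  18  16  16
176  18  18  16   3  28 103 131 119 110 120 116 130 144  30  16  20  16  16
177  18  18  16   2  36  84 143 140 136 137 141 143 143  40  14  16  18  18
178  16  16  11   0  38 106 144 144 143 145 143 144 146  29   6  16  16  16
179  18  18   5   2   9  77 132 142 141 140 141 142 113  11   2  12  14  18
180  18  11   4   5   3  22  51  98 129 119 119  81  23   7   2   7  10  12
181  18   5   4   4   0   5   9  14  17  22  15  19   6   4   4   7   6   7
182  12   3   6   6   4   4   2   2   5   3   3   2   4   4   7   7   6   7
183   4   6   8   8   4   4   6   4   4   2   5   6   6   6   4   7   4   5
184   7   7   8   7   5   6   6   6   6   6   6   6   6   4   4   5   6   8
dark 723 266.2282157676349 188.0124481327801
0.69 [[262.4 208.5]]
0.785 [[262.3 212.1]]
0.88 [[262.5 215.4]]
```

View pics/m8.png

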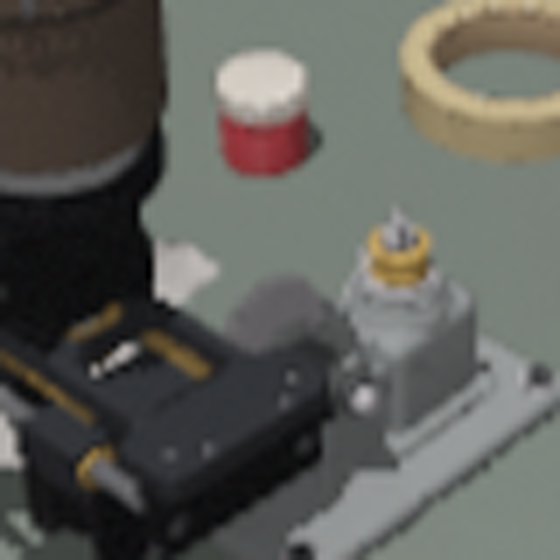

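```bash
python3 -c "
from station import r
print(r.finish_job())"
```

```text
the job is handed in; nothing more can be done
None
```

I handed the job in at about 16 s: the wide ring is down on the gauge pin, the tight ring is down on the stretcher's shoulder, and the gripper is holding the lever at about the third click. The lever angle (about 0.785 rad) is worked out from how far the gripper moved, the jaws' press on the ring was not measured directly, and the hand-in returned no verdict.

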